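# Stow the saw's blade spanner and snap the case cover on

## Robot

A 6-joint arm with a two-finger parallel gripper is mounted at the origin on the work surface. World frame = base frame: x ahead of the robot, y to its left, z up, the work surface at z = 0. Lengths are in m, angles in degrees, forces in N, time in s.
With the tool pointing down it reaches from about 0.4 to 0.825 m from the base axis. Payload 7 kg.
Tool frame: the origin (TCP) lies where the fingers leave the gripper's body, on its centre line; the fingertips stand 66 mm ahead of it and the grasp point (between the pads) lies 47 mm ahead of it; z points along the fingers, y is the direction in which the jaws open and shut (so a half turn about z gives the same grasp; the last joint's range is limited). The gripper opens to 88 mm and grips with 3 to 60 N. Pads are 19 mm wide; open, the fingers measure 130 mm over their backs; the gripper's body (78 mm by 193 mm) begins 47 mm behind the grasp point.
Start: joints at [-49.097, 20.546, 0.682, 0, -70.136, -16.507], TCP at [0.279, -0.615, 0.292] pointing down, gripper open.
Joint ranges: [-176.03, 176.03], [-82.01, 121.73], [-58.28, 71.71], [-173.87, 95.51], [-174.79, -0.11], [-173.66, 173.66]. Speed limits (degrees/s): [136.94, 136.94, 172.46, 180, 180, 180].

## Interface

Orientations are given as [roll, pitch, yaw] about the fixed x, y, z axes, in that order (R = Rz(yaw) Ry(pitch) Rx(roll)).
In Python, from plant import get_obs, snapshot, close_job gives the robot as it stands.
- The arm moves only by the tool play_rows, never from a script. Its argument "series" is a list of rows, each a list of 5 numbers: the opening in per cent of the stroke, from 0 (shut) to 100 (fully open), then the shift along the tool's x, y, z in m, then the turn about the tool's z in degrees. In form: [[jaw, dx, dy, dz, spin], ...]. A call has 1 to 10 rows; each row is the pose to reach, as a shift and turn from the pose commanded when the call began, along the tool's axes at that moment; what a row does not reach only later rows make up. A row lasts 1/10 s, in which the tool goes at most 50 mm and 8.59 degrees, less where a joint would pass 70% of its speed; a pose out of reach is approached as far as the arm can. A call with a gripper value outside its range is refused whole. The fingers move at their own pace and stop on an object; the grip force is fixed at half the most. Time passes only in rows, so rows that repeat a pose let the fingers close. It gives the time, the measured TCP pose, the force and the opening at its end, in the units of the state.
- get_obs(): the state, without advancing time (a new reading comes with each control period).
- snapshot(name): name is "scene" or "top"; returns a dict with "frame" (400x640x3 uint8, red, green, blue), "z_map" (400x640 float32, m along the optical axis (not along the pixel's ray), 0 where there is no reading), "mtx" (3x3 intrinsics, pixels), "camera_from_world" (4x4, takes a point from world to camera coordinates). Camera axes: x right, y up, looking along -z (the intrinsics and any distortion apply to the point x, -y, -z); pixel columns grow to the right and rows downward; lengths in m; the calibration is good to about 2 mm. A picture is of the moment at which its call begins.
- close_job(): hands the job in, once; it reports no verdict.
The state is a dict: "clock": time; "joint_pos": joint angles; "qvel": joint speeds; "tau": joint torques, N m; "tool_pos": TCP position; "orientation": TCP orientation; "force": force on the tool from outside, world axes, zero at the start; "moment": the same for the moment, N m; "opening": finger opening in m.
Only numpy, scipy, OpenCV 4.12 (cv2) and the standard library are available. Lean on these libraries where they do the work, as an engineer would, in place of code of your own. Each camera call takes 0.05 s, during which the arm holds its last target.

## Task

Lay the flat ring-headed blade spanner in its shaped compartment in the open case that is screwed to the bench, flat and with its round head in the wide pocket, and let go of it. Then set the clip cover on the case the right way up, either way round, press it straight down until both catches snap and it is fully home, and finish while still holding it pressed down firmly: do not let go or ease off at the end. Leave the other things on the bench where they are.

Things in the scene. Friction and masses are not known exactly. Their poses are not given: they have to be found in the camera images.
- case: (All sizes in mm.) Open grey case, fixed to the bench, 181 long (own x) x 108 wide (own y), rim 26 high, walls 4, floor top 4 above the bench; a black latch housing 16 x 44 x 20 sticks out beyond each end. Origin: centre of the underside, on the bench; z up. Small steel spares in its corners are part of it. With the cover home, the cover's origin is at this x and y, 3 higher.
- case_centre (a point): centre of the case's floor and of the spanner's compartment (8 high ribs, 3 to 4 of play each way): wide head pocket 38 x 38 towards the case's +x, tail channel 22 wide towards -x. Between x = -28 and +23 the case is open over its inner width of 100: fingers opened to 45 at most fit beside the shaft.
- case_pocket (a point): centre of the wide head pocket, on the case's floor, 42 from case_centre along the case's +x
- spanner: Flat steel spanner (mm): 112 long x 7 thick, about 90 g, flat on the bench: straight shaft 16 wide from x = -55 to +30, round ring head of 30 diameter centred at x = +42. Origin: underside of the shaft, near the centre of mass: grip here across the shaft (own y). Own x points to the head, z up. Laid in place, its origin is at case_centre.
- spanner_head (a point): centre of the spanner's round head, on its underside
- cover: Grey clip cover (mm), about 120 g, right way up on the bench, standing on its two tongues. Panel 186 (own x) x 112 (own y) x 5, underside 23 above the origin. Origin: below the panel's centre, level with the tongues' feet; z up. A tongue 40 wide (y) under each end, x = +-76, goes inside the case's end wall between two guides, about 3 of play. Either way round fits.
- cover_rib (a point): centre of the top face of the cover's grip rib (64 long along own x, 16 wide along own y, standing 21 above the panel), 49 above the cover's origin
- cover_bead (a point): bead on the outer face of one tongue (the other end has one too). Pressing down, beads meet the catches with the cover's origin about 14 above the case's; resistance rises to roughly 11 N and drops suddenly at about 8 (snap; one end may go before the other); the panel stops on the rim at 3. Once snapped it can lift only to about 4.5.
- latch_a (a joint): spring catch in the case's +x end wall: 0 m at rest (inwards), pushed outwards up to 0.006 m; about 0.003 while a bead passes, back to 0 after the snap
- latch_b (a joint): the same catch in the -x end wall
- pencil: bystander, leave alone: flat carpenter's pencil, 140 x 13 x 8 (mm); origin on its underside
- collar: bystander, leave alone: dark steel ring, 28 across, 12 high (mm); origin on its underside
- wrench: bystander, leave alone: open-ended wrench, 190 long: not the blade spanner (mm); origin on its underside
- offcut: bystander, leave alone: pale wood block 90 x 60 x 35 (mm); origin on its underside
- glue: bystander, leave alone: white glue bottle, 60 across, 150 high (mm); origin on its underside
- brush: bystander, leave alone: flat paint brush (mm); origin on its underside
- bracket: bystander, leave alone: steel angle bracket, 80 long, 54 high (mm); origin on its underside
Things that resemble listed ones, but are neither listed nor needed, are in the scene too. Leave any brown or purple look-alike of the cover alone. What is shaped like the spanner but blue or orange is not meant.

How it is judged:
By the outcome, as a careful person would: the job done as asked, in the order asked, and still so for the second after the job is handed in, while the arm keeps its last pose, push and grip.
It also fails if it takes over 67 s, if anything falls off the work surface, if the arm or the gripper's body presses on something with over 40 N, if the wrist force passes 120 N, or if a joint passes its speed limit or range.

## Working session

There is one attempt and no reset: what is moved stays moved. The work goes in short steps, Python scripts to look and compute and a tool call to move; the robot and the scene stay as the last step left them, time stands still between calls to the robot, and variables do not carry over. Pictures are saved under pics/ and viewed, and the job is handed in when it is done.

Besides the shell and the picture viewer there is one more tool, called as a command line: name --pt "numbers of a row" for each row, then --argument value for the rest. play_rows: Moves the arm, as the interface text tells. Its arguments: {"type":"object","properties":{"series":{"type":"array"}},"required":["series"]}

```bash
mkdir -p pics && ls && python3 - <<'E'
from plant import get_obs, snapshot
import cv2, numpy as np
print(get_obs())
for n in ("scene","top"):
    s=snapshot(n); np.savez(f"{n}0.npz",**s)
    cv2.imwrite(f"pics/{n}0.png",s["frame"][:,:,::-1]); print(n,s["mtx"],s["camera_from_world"],{k:type(v) for k,v in s.items()})
E
```

```text
pics
{'clock': 0.0, 'joint_pos': array([-4.90974159e+01,  2.05899236e+01,  6.34011750e-01, -2.04445326e-02,
       -7.01348966e+01, -1.65049610e+01]), 'qvel': array([-0.01451215,  0.04140996,  0.08735042,  0.05182279,  0.04368093,
       -0.0580156 ]), 'tau': array([-1.62655720e-03, -5.82706690e+01,  2.93062806e+01,  6.99741706e+00,
        6.79110046e-03, -1.65055826e-04]), 'tool_pos': array([ 0.27862963, -0.61439447,  0.29124044]), 'orientation': array([ 1.79907473e+02, -7.37374193e-03, -1.55609333e+02]), 'force': array([-0.1720472 ,  0.83195425, -0.2515052 ]), 'moment': array([ 0.02325237, -0.05225017,  0.00705681]), 'opening': 0.08770292412543507}
scene [[380.39118394   0.         323.44275028]
 [  0.         380.39118394 199.01430356]
 [  0.           0.           1.        ]] [[-0.15209919  0.98836388 -0.00163611  0.14378295]
 [-0.81655884 -0.12472712  0.56362647  0.40002924]
 [ 0.55686398  0.08706311  0.82602816 -1.59703445]
 [ 0.          0.          0.          1.        ]] {'frame': <class 'numpy.ndarray'>, 'z_map': <class 'numpy.ndarray'>, 'mtx': <class 'numpy.ndarray'>, 'camera_from_world': <class 'numpy.ndarray'>}
top [[367.79564062   0.         321.05120343]
 [  0.         367.79564062 203.08888558]
 [  0.           0.           1.        ]] [[-0.00212247 -0.99990739 -0.01344265 -0.0333063 ]
 [ 0.99190345 -0.00381201  0.12693703 -0.56683951]
 [-0.12697651 -0.01306439  0.99181968 -1.25795856]
 [ 0.          0.          0.          1.        ]] {'frame': <class 'numpy.ndarray'>, 'z_map': <class 'numpy.ndarray'>, 'mtx': <class 'numpy.ndarray'>, 'camera_from_world': <class 'numpy.ndarray'>}
```

View pics/scene0.png

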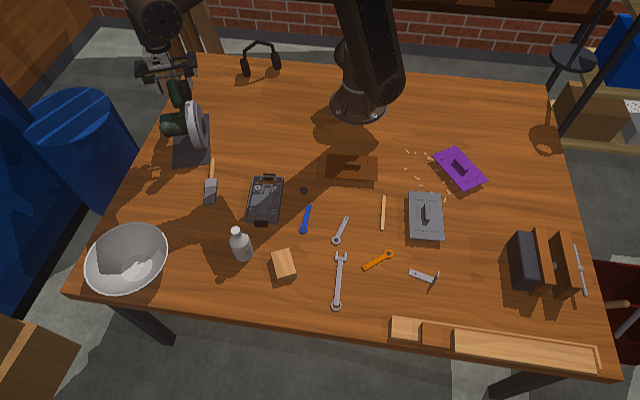

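View pics/top0.png

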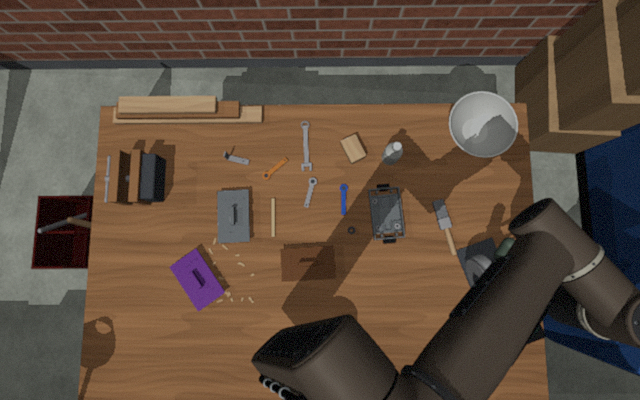

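Spanner candidates in the top view: silver (310,192), blue (343,198), orange (276,168) and the open-ended wrench (306,147). I choose the silver one. Cover candidates: grey (234,215), purple (198,278) and brown (308,262). I choose the grey one. The case is at (387,213). Next I check these choices in close crops.

```bash
python3 - <<'E'
import cv2, numpy as np
t=np.load("top0.npz"); f=t["frame"][:,:,::-1]
c=f[170:255,205:415]; cv2.imwrite("pics/crop_top.png",cv2.resize(c,None,fx=3.8,fy=3.8,interpolation=cv2.INTER_CUBIC))
s=np.load("scene0.npz")["frame"][:,:,::-1]
cv2.imwrite("pics/crop_scene.png",cv2.resize(s[165:255,240:450],None,fx=3.8,fy=3.8,interpolation=cv2.INTER_CUBIC))
cv2.imwrite("pics/crop_case.png",cv2.resize(f[175:250,360:415],None,fx=8,fy=8,interpolation=cv2.INTER_CUBIC))
E
```

```text
(no output)
```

View pics/crop_top.png

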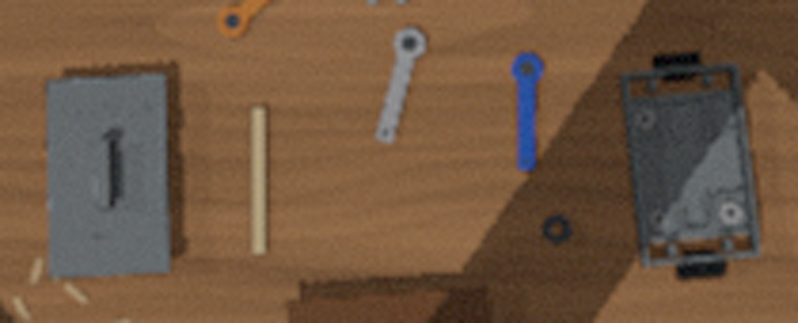

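View pics/crop_scene.png

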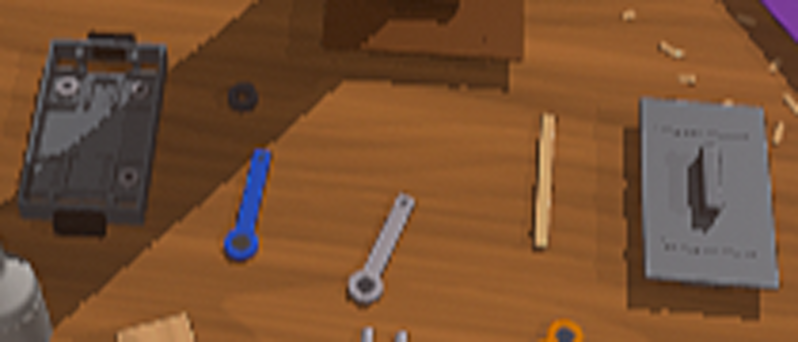

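View pics/crop_case.png

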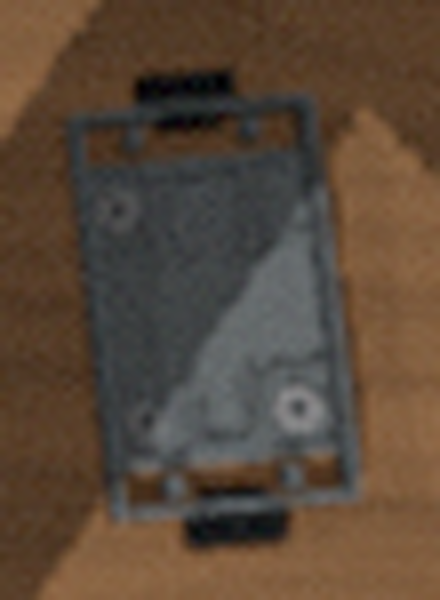

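```bash
cat > h.py <<'E'
import numpy as np, cv2
def ray(s,uv,z):
    M=s["camera_from_world"]; K=s["mtx"]; R=M[:3,:3]; o=-R.T@M[:3,3]
    uv=np.atleast_2d(uv); d=np.c_[(uv[:,0]-K[0,2])/K[0,0],-(uv[:,1]-K[1,2])/K[1,1],-np.ones(len(uv))]@R
    return o+d*((z-o[2])/d[:,2])[:,None]
def proj(s,P):
    M=s["camera_from_world"]; K=s["mtx"]; c=np.atleast_2d(P)@M[:3,:3].T+M[:3,3]
    return np.c_[K[0,0]*c[:,0]/-c[:,2]+K[0,2], K[1,1]*c[:,1]/c[:,2]+K[1,2]]*1.0
def cloud(s):
    z=s["z_map"]; v,u=np.mgrid[:z.shape[0],:z.shape[1]]
    K=s["mtx"];M=s["camera_from_world"]
    c=np.stack([(u-K[0,2])/K[0,0]*z,-(v-K[1,2])/K[1,1]*z,-z],-1)
    return (c-M[:3,3])@M[:3,:3]
E
python3 - <<'E'
from h import *
t=dict(np.load("top0.npz")); s=dict(np.load("scene0.npz"))
# fix proj sign check
for S,n in((t,"t"),(s,"s")):
    P=ray(S,[[300,200]],0.); print(proj(S,P))
C=cloud(t)
h=C[...,2]
print("bench",np.median(h[180:190,320:335]))
img=np.clip((h+0.005)/0.06,0,1)*255
a=cv2.resize(img[175:255,355:420].astype(np.uint8),None,fx=7,fy=7,interpolation=cv2.INTER_NEAREST)
g=cv2.cvtColor(t["frame"],cv2.COLOR_RGB2GRAY)[175:255,355:420]
b=cv2.resize(cv2.createCLAHE(6,(4,4)).apply(g),None,fx=6,fy=6,interpolation=cv2.INTER_CUBIC)
cv2.imwrite("pics/case_depth.png",cv2.applyColorMap(a,cv2.COLORMAP_TURBO)); 
g2=cv2.cvtColor(s["frame"],cv2.COLOR_RGB2GRAY)[165:235,235:295]
b2=cv2.resize(cv2.createCLAHE(6,(4,4)).apply(g2),None,fx=6,fy=6,interpolation=cv2.INTER_CUBIC)
H=max(b.shape[0],b2.shape[0]); o=np.zeros((H,b.shape[1]+b2.shape[1]),np.uint8); o[:b.shape[0],:b.shape[1]]=b;o[:b2.shape[0],b.shape[1]:]=b2
cv2.imwrite("pics/case_clahe.png",o)
E
```

```text
[[300. 200.]]
[[300. 200.]]
bench -0.0008081448120298886
```

View pics/case_depth.png

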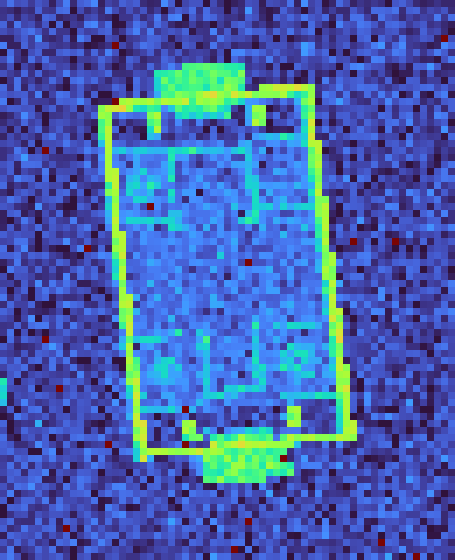

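View pics/case_clahe.png

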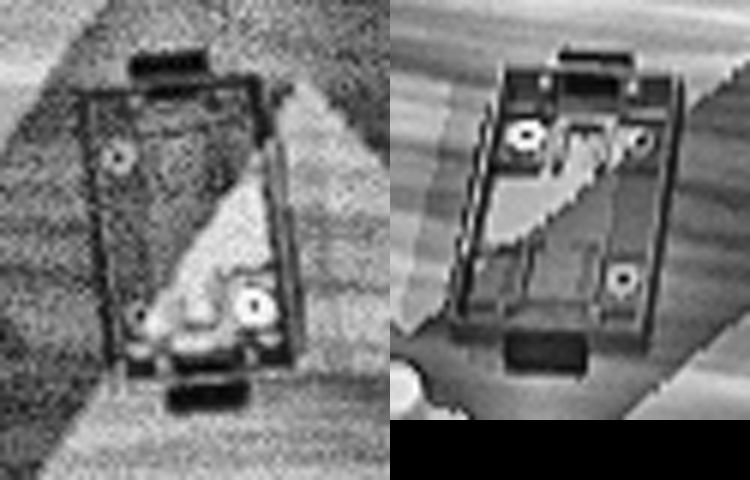

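```bash
cat > m.py <<'E'
from h import *
def rect(P):
    (c,wh,a)=cv2.minAreaRect(P.astype(np.float32)*1000); 
    if wh[0]<wh[1]: a+=90; wh=wh[::-1]
    return np.round(c,1),np.round(wh,1),round((a+90)%180-90,2)
def blobrect(S,mask,z,up=1):
    m=mask.astype(np.uint8)
    n,l,st,ce=cv2.connectedComponentsWithStats(m,connectivity=8)
    k=1+np.argmax(st[1:,4]); m=(l==k).astype(np.uint8)
    cs,_=cv2.findContours(m,cv2.RETR_EXTERNAL,cv2.CHAIN_APPROX_NONE)
    c=max(cs,key=len); f=cv2.drawContours(np.zeros_like(m),[c],-1,1,-1)
    v,u=np.nonzero(f); W=ray(S,np.c_[u,v],z)[:,:2]
    w,V=np.linalg.eigh(np.cov(W.T)); d=V[:,1]; 
    return f,W,W.mean(0)*1000,np.degrees(np.arctan2(d[1],d[0])),rect(W)
E
python3 - <<'E'
from m import *
for n,boxes in (("top",dict(case=(355,175,420,255),cover=(208,180,262,250),sp=(298,174,322,212))),("scene",dict(case=(235,165,295,235),cover=(398,180,452,250),sp=(328,210,353,248)))):
    S=dict(np.load(n+"0.npz")); h=cloud(S)[...,2]; hsv=cv2.cvtColor(S["frame"],cv2.COLOR_RGB2HSV)
    print(n)
    for k,(a,b,c,d) in boxes.items():
        box=np.zeros(h.shape,bool); box[b:d,a:c]=1
        z={"case":.026,"cover":.028,"sp":.007}[k]
        if k=="sp": m=box&(hsv[...,1]<70)&(hsv[...,2]>70)
        else: m=box&(h>z-.008)&(h<z+.03)&(S["z_map"]>0)
        f,W,ce,an,r=blobrect(S,m,z); print(k,f.sum(),ce.round(1),an.round(2),(an+180)%180,r)
        np.save(f"{n}_{k}.npy",W)
        if k=="sp":
            cv2.imwrite(f"pics/m_{n}_{k}.png",cv2.resize((f*255)[b:d,a:c],None,fx=8,fy=8,interpolation=0))
E
```

```text
top
case 1667 [ 531.1 -266.4] -174.71 5.294606774344629 (array([ 531.3, -266.2]), array([211.2, 108.8]), 5.37)
cover 1650 [521.7 275.5] -177.75 2.2499578051491937 (array([522.6, 274.7]), array([186.3, 110. ]), 1.92)
sp 176 [615.8   6.1] 165.24 165.23653265949793 (array([611.1,   4.5]), array([112.9,  29.9]), -10.03)
scene
case 396 [ 553.4 -265.1] -174.84 5.156567321177931 (array([ 545.1, -265.3]), array([211.8, 109.4]), 5.25)
cover 1641 [535.1 276.6] -176.91 3.094460903242748 (array([531.2, 276.3]), array([186.4, 111.9]), 2.99)
sp 170 [623.6   4.5] 165.67 165.6708349859498 (array([616.8,   3.4]), array([113.2,  27.8]), -10.42)
```

```bash
python3 - <<'E'
from m import *
for n in("top","scene"):
    S=dict(np.load(n+"0.npz")); C=cloud(S); h=C[...,2]; M=S["camera_from_world"]; print(n,"cam",(-M[:3,:3].T@M[:3,3]).round(3))
    for nm,p in dict(benchmid=(.55,.1,0),benchcase=(.55,-.18,0),benchcover=(.6,.38,0),panel=(.5,.25,.028),panel2=(.56,.31,.028),floor=(.52,-.27,.004)).items():
        u,v=proj(S,[p])[0].round().astype(int); w=h[v-3:v+4,u-3:u+4]; print(nm,u,v,round(float(np.median(w)),4))
    cv2.imwrite
T=dict(np.load("top0.npz"));S=dict(np.load("scene0.npz"))
o=[]
for Q,(a,b,c,d) in((T,(298,174,322,212)),(S,(328,210,353,248))):
    o.append(cv2.resize(Q["frame"][b:d,a:c,::-1],(400,600),interpolation=0))
cv2.imwrite("pics/sp2.png",np.hstack(o))
E
```

```text
top cam [ 0.402 -0.052  1.319]
benchmid 284 209 -0.0011
benchcase 361 209 -0.0008
benchcover 207 196 -0.0006
panel 240 222 0.0275
panel2 224 206 0.0283
floor 387 217 0.003
scene cam [1.238 0.047 1.094]
benchmid 371 217 0.0002
benchcase 289 207 -0.0003
benchcover 456 241 0.0004
panel 417 206 0.0284
panel2 436 224 0.0281
floor 266 196 0.0043
```

View pics/sp2.png

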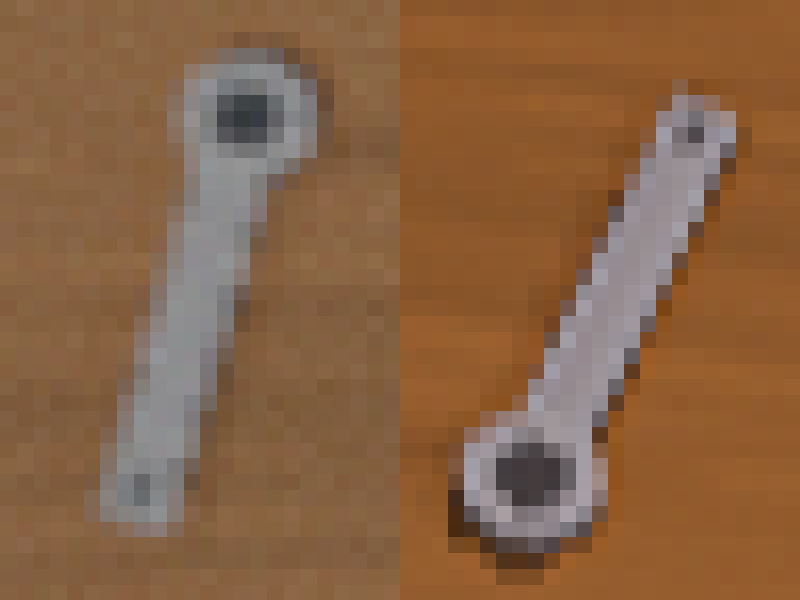

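```bash
python3 - <<'E'
from m import *
T=dict(np.load("top0.npz"));S=dict(np.load("scene0.npz"))
for Q,a in((T,[[312.2,181],[306.1,204.4]]),(S,[[335.9,239.6],[345.9,217.7]])):
    P=ray(Q,a,.006)[:,:2]*1000; d=P[0]-P[1]; L=np.hypot(*d)
    print(P.round(1),L,np.degrees(np.arctan2(d[1],d[0])), "origin",P[0]-42*d/L)
# bench-edge consistency: collar & pencil centroid
for Q,b in((T,(340,222,362,240)),(S,(296,183,312,197))):
    g=cv2.cvtColor(Q["frame"],cv2.COLOR_RGB2GRAY)
    m=np.zeros(g.shape,bool); m[b[1]:b[3],b[0]:b[2]]=1; m&=g<38
    f,W,ce,an,r=blobrect(Q,m,.012); print("collar",f.sum(),ce,r)
for Q,b in((T,(268,192,280,242)),(S,(374,190,392,236))):
    h=cv2.cvtColor(Q["frame"],cv2.COLOR_RGB2HSV)
    m=np.zeros(h.shape[:2],bool); m[b[1]:b[3],b[0]:b[2]]=1; m&=(h[...,2]>150)
    f,W,ce,an,r=blobrect(Q,m,.008); print("pencil",f.sum(),ce,an,r)
E
```

```text
[[651.5  -2.6]
 [566.   19.2]] 88.24573931521111 -14.362720692494861 origin [610.81406514   7.76875676]
[[655.1  -4. ]
 [567.9  18. ]] 89.86074029968167 -14.19101812887562 origin [614.33698099   6.31410363]
collar 4 [ 481.1404774 -145.2214669] (array([ 481.1, -145.2]), array([10. ,  2.5]), 44.53)
collar 6 [ 492.73811845 -136.95597623] (array([ 493.4, -137.5]), array([14.5,  4.1]), -64.14)
pencil 89 [515.70534837 140.06404663] -179.46258493226443 (array([519.3, 141.1]), array([133.1,  10.6]), 2.41)
pencil 132 [524.6996999  140.58232784] 179.06298770498836 (array([525.6, 149.1]), array([138.1,  31.5]), 0.87)
```

```bash
cat > go.py <<'E'
import sys,numpy as np
from plant import get_obs
def shift(x,y,z,yaw):
    o=get_obs(); p=o["tool_pos"]*1000; w=np.radians(o["orientation"][2]); d=np.array([x,y,z])-p
    dx=d[0]*np.cos(w)+d[1]*np.sin(w); dy=d[0]*np.sin(w)-d[1]*np.cos(w)
    s=(o["orientation"][2]-yaw+180)%360-180
    print("t",round(o["clock"],2),"pos",p.round(1),"rpy",o["orientation"].round(2),"F",o["force"].round(1),"open",round(o["opening"]*1000,1),"j",o["joint_pos"].round(1))
    print("shift mm",dx.round(1),dy.round(1),(-d[2]).round(1),"spin",round(s,2))
if __name__=="__main__": shift(*map(float,sys.argv[1:]))
E
python3 go.py 612.5 7 200 -194.3
```

```text
t 0.1 pos [ 278.7 -614.4  291.3] rpy [ 1.7992e+02 -1.0000e-02 -1.5561e+02] F [-0.2 -0.4  0.1] open 87.9 j [-49.1  20.6   0.6  -0.  -70.1 -16.5]
shift mm -560.7 428.1 91.3 spin 38.69
```

play_rows --pt "60 -0.05 0.038 0 8" --pt "60 -0.1 0.076 0 16" --pt "60 -0.15 0.114 0 24" --pt "60 -0.2 0.152 0 32" --pt "60 -0.25 0.19 0.0 38.7" --pt "60 -0.3 0.228 0 38.7" --pt "60 -0.35 0.266 0.01 38.7" --pt "60 -0.4 0.304 0.02 38.7" --pt "60 -0.45 0.342 0.04 38.7" --pt "60 -0.5 0.382 0.06 38.7"

```text
clock: 1.1
tool_pos: [0.5136, -0.1782, 0.2633]
orientation: [180.0, 0.1, 165.7]
force: [1.6, -0.5, 1.1]
opening: 0.0528
```

```bash
python3 go.py 612.5 7 150 -194.3
```

```text
t 1.1 pos [ 513.6 -178.2  263.3] rpy [1.7999e+02 5.0000e-02 1.6571e+02] F [ 1.6 -0.5  1.1] open 52.8 j [   1.5    9.4  -18.4    0.   -62.1 -105.8]
shift mm -50.1 203.9 113.3 spin 0.01
```

play_rows --pt "60 -0.012 0.048 0.01 0" --pt "60 -0.024 0.094 0.03 0" --pt "60 -0.036 0.14 0.05 0" --pt "60 -0.045 0.18 0.08 0" --pt "60 -0.05 0.204 0.11 0" --pt "60 -0.05 0.204 0.113 0" --pt "60 -0.05 0.204 0.113 0" --pt "60 -0.05 0.204 0.113 0"

```text
clock: 1.9
tool_pos: [0.6119, 0.0046, 0.1508]
orientation: [-180.0, 0.0, 165.7]
force: [-0.2, 0.3, -0.1]
opening: 0.0528
```

```bash
python3 go.py 612.5 7 67.5 -194.3; python3 - <<'E'
from plant import snapshot
import numpy as np,cv2
o=[]
for n in("top","scene"):
    s=snapshot(n); np.savez(n+"1.npz",**s); f=s["frame"][:,:,::-1]
    c=f[150:250,270:370] if n=="top" else f[160:260,295:395]
    o.append(cv2.resize(c,(400,400),interpolation=cv2.INTER_CUBIC))
cv2.imwrite("pics/s1.png",np.hstack(o))
E
```

```text
t 1.9 pos [611.9   4.6 150.8] rpy [-1.8000e+02  3.0000e-02  1.6569e+02] F [-0.2  0.3 -0.1] open 52.8 j [  18.7   21.7  -17.7    0.   -50.6 -123. ]
shift mm -0.0 2.5 83.3 spin -0.01
```

View pics/s1.png

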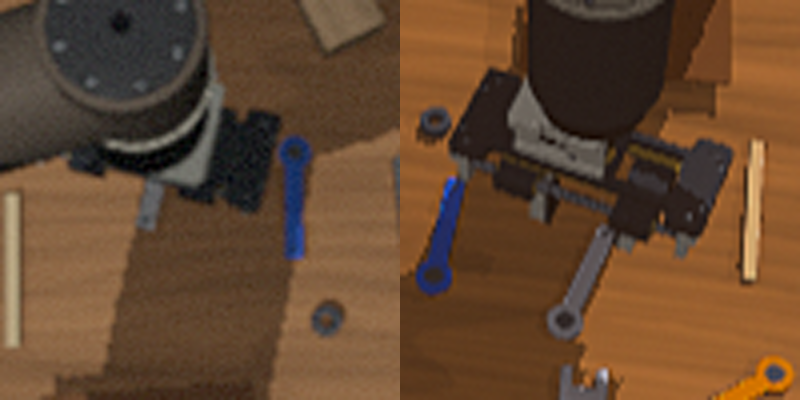

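```bash
python3 - <<'E'
from h import *
S=dict(np.load("scene1.npz"))
c=np.array([.6119,.0046]); w=np.radians(165.69); y=np.array([np.sin(w),-np.cos(w)])
for k in(-.0264,0,.0264): print(k,proj(S,[[*(c+k*y),.085]]),)
print(proj(S,[[.6119,.0046,.007],[.6125,.007,.007]]))
c=S["frame"][195:245,315:375,::-1]; cv2.imwrite("pics/s1c.png",cv2.resize(c,None,fx=10,fy=10,interpolation=0))
E
```

```text
-0.0264 [[333.28508518 212.98753144]]
0 [[341.12673857 215.78964302]]
0.0264 [[349.04629995 218.61959399]]
[[340.25414225 228.30237315]
 [340.95577217 228.55537409]]
```

View pics/s1c.png

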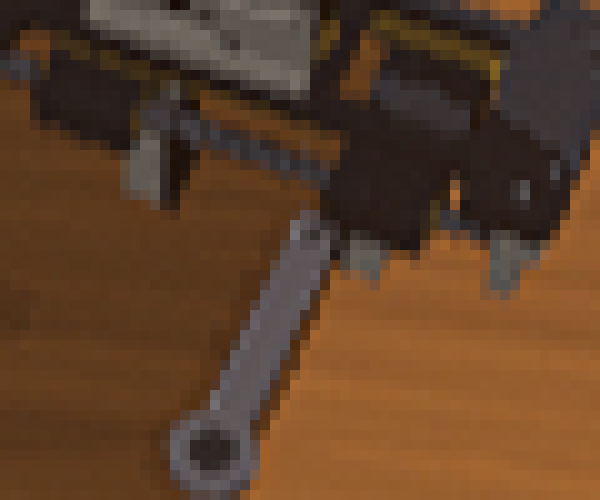

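play_rows --pt "60 0 0.0025 0.03 0" --pt "60 0 0.0025 0.06 0" --pt "60 0 0.0025 0.078 0" --pt "60 0 0.0025 0.0825 0" --pt "60 0 0.0025 0.0825 0"

```text
clock: 2.5
tool_pos: [0.6126, 0.0069, 0.0683]
orientation: [180.0, 0.0, 165.7]
force: [-0.7, 0.5, -0.3]
opening: 0.0524
```

```bash
python3 go.py 612.5 7 67.5 -194.3
```

```text
t 2.5 pos [612.6   6.9  68.3] rpy [1.8000e+02 2.0000e-02 1.6566e+02] F [-0.7  0.5 -0.3] open 52.4 j [  18.9   27.6  -21.6    0.   -40.7 -123.3]
shift mm 0.1 0.0 0.8 spin -0.04
```

Close, then lift.

play_rows --pt "0 0 0 0 0" --pt "0 0 0 0 0" --pt "0 0 0 0 0" --pt "0 0 0 0 0" --pt "0 0 0 0 0" --pt "0 0 0 0 0" --pt "0 0 0 -0.03 0" --pt "0 0 0 -0.07 0" --pt "0 0 0 -0.11 0" --pt "0 0 0 -0.11 0"

```text
clock: 3.5
tool_pos: [0.6153, 0.0081, 0.1837]
orientation: [179.8, 0.5, 165.8]
force: [1.4, -0.1, -0.5]
opening: 0.0156
```

```bash
python3 go.py 532 -266 178 -174.7; python3 - <<'E'
from plant import snapshot
import numpy as np,cv2
o=[]
for n in("top","scene"):
    s=snapshot(n); np.savez(n+"2.npz",**s); f=s["frame"][:,:,::-1]
    c=f[150:250,270:370] if n=="top" else f[160:260,295:395]
    o.append(cv2.resize(c,(400,400),interpolation=cv2.INTER_CUBIC))
cv2.imwrite("pics/s2.png",np.hstack(o))
E
```

```text
t 3.5 pos [615.3   8.1 183.7] rpy [179.78   0.5  165.76] F [ 1.4 -0.1 -0.5] open 15.6 j [ 1.900e+01  1.980e+01 -1.570e+01  1.000e-01 -5.400e+01 -1.233e+02]
shift mm 13.3 -286.1 5.7 spin -19.54
```

View pics/s2.png

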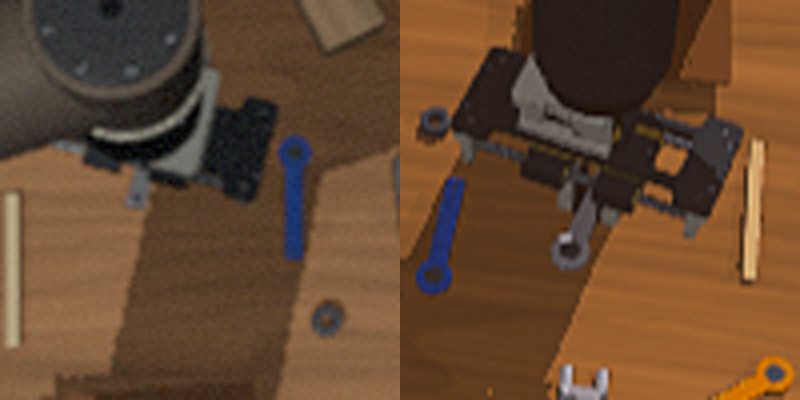

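```bash
python3 - <<'E'
from m import *
o=[]
T=dict(np.load("top2.npz"));S=dict(np.load("scene2.npz"))
for Q,(a,b,c,d) in((T,(360,180,415,250)),(S,(235,168,290,238))):
    o.append(cv2.resize(Q["frame"][b:d,a:c,::-1],(400,509),interpolation=0))
cv2.imwrite("pics/case2.png",np.hstack(o))
E
```

```text
(no output)
```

View pics/case2.png

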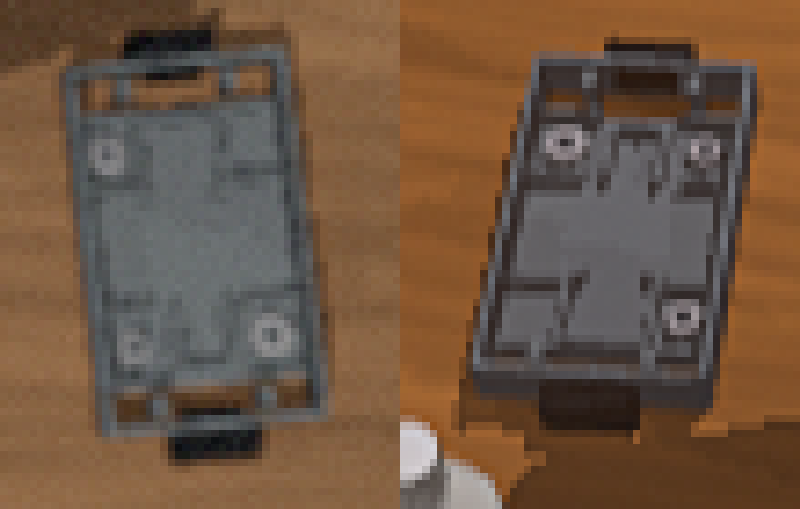

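```bash
python3 - <<'E'
from m import *
T=dict(np.load("top2.npz"));S=dict(np.load("scene2.npz"))
for Q,off,a in((T,(360,180),[[65,67],[290,48],[325,415],[102,435]]),(S,(235,168),[[132,55],[355,65],[312,382],[72,370]])):
    a=np.array(a)/7.27-.5+off; P=ray(Q,a,.026)[:,:2]*1000
    print(P.round(1).tolist(),P.mean(0).round(1)); 
    for i,j in((0,1),(1,2),(2,3),(3,0)):
        d=P[j]-P[i]; print(np.hypot(*d).round(1),(np.degrees(np.arctan2(d[1],d[0]))%90).round(1),end=" ; ")
    print()
E
```

```text
[[618.9, -203.5], [627.8, -313.6], [448.9, -325.1], [439.6, -218.0]] [ 533.8 -265.1]
110.4 4.6 ; 179.3 3.7 ; 107.6 5.0 ; 179.9 4.6 ; 
[[454.1, -330.0], [443.6, -221.0], [623.1, -202.1], [633.3, -310.8]] [ 538.5 -266. ]
109.5 5.4 ; 180.4 6.0 ; 109.1 5.4 ; 180.3 6.1 ;
```

```bash
python3 go.py 536 -265.6 178 -174.7
```

```text
t 3.6 pos [612.6   7.7 178.7] rpy [1.7991e+02 1.0000e-01 1.6569e+02] F [-1.2  0.1 -0.6] open 15.2 j [  19.    20.1  -16.    -0.   -53.8 -123.3]
shift mm 6.7 -283.8 0.7 spin -19.61
```

```bash
python3 - <<'E'
from m import *
T=dict(np.load("top2.npz"));S=dict(np.load("scene2.npz"))
print(ray(T,[393,149],.15),ray(S,[240,243],.075))
E
```

```text
[[ 0.72887501 -0.27128704  0.15      ]] [[ 0.74705931 -0.28424936  0.075     ]]
```

Glue is well clear.

play_rows --pt "0 0.001 -0.045 0 -4" --pt "0 0.002 -0.09 0 -8" --pt "0 0.003 -0.135 0 -12" --pt "0 0.004 -0.18 0 -16" --pt "0 0.005 -0.225 0 -19.6" --pt "0 0.006 -0.265 0 -19.6" --pt "0 0.0067 -0.2838 0 -19.6" --pt "0 0.0067 -0.2838 0.03 -19.6" --pt "0 0.0067 -0.2838 0.05 -19.6" --pt "0 0.0067 -0.2838 0.05 -19.6"

```text
clock: 4.6
tool_pos: [0.5328, -0.2655, 0.1233]
orientation: [179.8, -0.4, -174.8]
force: [0.2, 1.0, -1.4]
opening: 0.0149
```

play_rows --pt "0 0 0 0 0" --pt "0 0 0 0 0" --pt "0 0 0 0 0"

```text
clock: 4.9
tool_pos: [0.5365, -0.2657, 0.1287]
orientation: [-180.0, 0.1, -174.7]
force: [0.2, 0.2, -0.1]
opening: 0.0153
```

```bash
python3 go.py 536 -265.6 88 -174.7; python3 - <<'E'
from plant import snapshot
import numpy as np,cv2
o=[]
for n in("top","scene"):
    s=snapshot(n); np.savez(n+"3.npz",**s); f=s["frame"][:,:,::-1]
    c=f[165:265,340:440] if n=="top" else f[150:250,215:315]
    o.append(cv2.resize(c,(400,400),interpolation=0))
cv2.imwrite("pics/s3.png",np.hstack(o))
E
```

```text
t 4.9 pos [ 536.5 -265.7  128.7] rpy [-1.7997e+02  9.0000e-02 -1.7467e+02] F [ 0.2  0.2 -0.1] open 15.3 j [ -7.7  22.1 -20.7   0.  -47.1 -77. ]
shift mm 0.5 0.1 40.7 spin 0.03
```

View pics/s3.png

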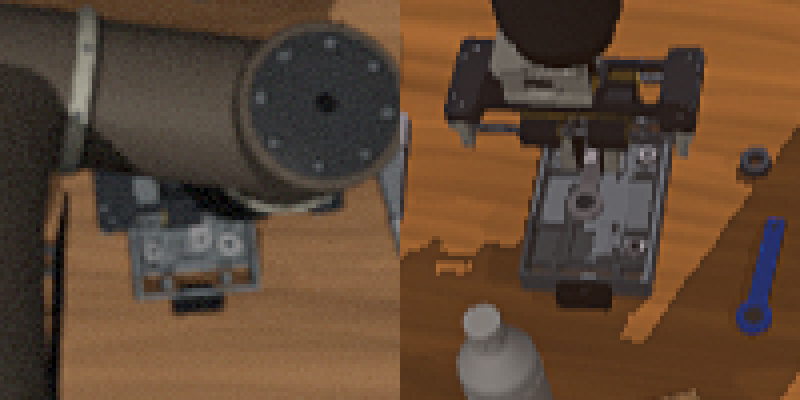

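```bash
python3 - <<'E'
from m import *
S=dict(np.load("scene3.npz"));T=dict(np.load("top3.npz"))
p=ray(S,[260.75,200.25],.067)[0]*1000
w=np.radians(5.3);R=np.array([[np.cos(w),np.sin(w)],[-np.sin(w),np.cos(w)]])
print(p,"in TCP frame",R@(p[:2]-[536.5,-265.7]),"rel case(scene)",R@(p[:2]-[538.5,-266]))
o=[S["frame"][180:220,240:285],T["frame"][210:245,365:410]]
cv2.imwrite("pics/s3c.png",np.hstack([cv2.resize(x[:,:,::-1],(400,350),interpolation=0) for x in o]))
E
```

```text
[ 581.22815384 -262.84333443   67.        ] in TCP frame [44.80079936 -1.28711338] rel case(scene) [42.83706114 -0.8036548 ]
```

View pics/s3c.png

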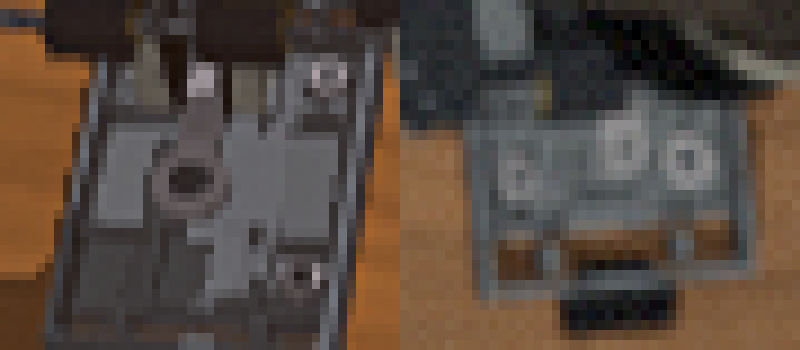

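play_rows --pt "0 0 0 0.02 0" --pt "0 0 0 0.04 0" --pt "0 0 0 0.048 0" --pt "0 0 0 0.051 0" --pt "0 0 0 0.053 0" --pt "0 0 0 0.0545 0" --pt "0 0 0 0.0555 0" --pt "0 0 0 0.056 0" --pt "0 0 0 0.056 0" --pt "0 0 0 0.056 0"

```text
clock: 6.0
tool_pos: [0.536, -0.2658, 0.072]
orientation: [-180.0, 0.0, -174.7]
force: [0.3, -0.1, 0.1]
opening: 0.0154
```

```bash
python3 go.py 536 -265.6 72.3 -174.7; python3 - <<'E'
from plant import snapshot
import numpy as np,cv2
o=[]
for n in("top","scene"):
    s=snapshot(n); np.savez(n+"4.npz",**s); f=s["frame"][:,:,::-1]
    c=f[195:255,360:420] if n=="top" else f[170:235,235:300]
    o.append(cv2.resize(c,(400,400),interpolation=0))
cv2.imwrite("pics/s4.png",np.hstack(o))
E
```

```text
t 6.0 pos [ 536.  -265.8   72. ] rpy [-1.7999e+02  3.0000e-02 -1.7470e+02] F [ 0.3 -0.1  0.1] open 15.4 j [ -7.7  26.3 -23.4   0.  -40.3 -77. ]
shift mm -0.0 0.2 -0.3 spin 0.0
```

View pics/s4.png

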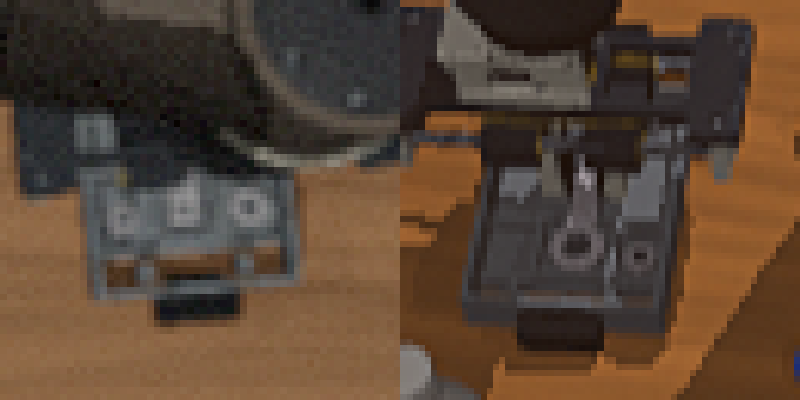

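The head at scene pane (577,243) sits between the pocket ribs, and the tail at top pane (183,205) is in the channel. Contact force is nil. I release with the jaws at 40 %.

play_rows --pt "40 0 0 0 0" --pt "40 0 0 0 0" --pt "40 0 0 0 0" --pt "40 0 0 0 0" --pt "40 0 0 -0.03 0" --pt "40 0 0 -0.075 0" --pt "40 0 0 -0.11 0" --pt "40 0 0 -0.11 0"

```text
clock: 6.9
tool_pos: [0.5384, -0.2666, 0.1874]
orientation: [-179.8, 0.5, -174.6]
force: [1.3, -0.7, 0.0]
opening: 0.0349
```

```bash
python3 go.py 525 275 182 -177.6
```

```text
t 6.9 pos [ 538.4 -266.6  187.4] rpy [-179.81    0.49 -174.65] F [ 1.3 -0.7  0. ] open 34.9 j [ -7.7  18.4 -17.3   0.1 -53.8 -77. ]
shift mm -37.2 540.5 5.4 spin 2.95
```

play_rows --pt "60 -0.003 0.05 0 1" --pt "60 -0.006 0.1 0 3" --pt "60 -0.009 0.15 0 3" --pt "60 -0.012 0.2 0 3" --pt "60 -0.015 0.25 0 3" --pt "60 -0.018 0.3 0 3" --pt "60 -0.018 0.3 0 3"

```text
clock: 7.6
tool_pos: [0.5262, 0.0394, 0.1818]
orientation: [180.0, 0.1, -177.4]
force: [1.1, -0.3, -0.2]
opening: 0.0525
```

```bash
python3 go.py 525 275 182 -177.6; python3 - <<'E'
from plant import snapshot
import numpy as np,cv2
o=[];q=[]
for n in("top","scene"):
    s=snapshot(n); np.savez(n+"5.npz",**s); f=s["frame"][:,:,::-1]
    c=f[180:250,360:415] if n=="top" else f[168:238,235:290]
    o.append(cv2.resize(c,(400,509),interpolation=0))
    c=f[180:250,207:262] if n=="top" else f[180:250,398:453]
    q.append(cv2.resize(c,(400,509),interpolation=0))
cv2.imwrite("pics/s5.png",np.hstack(o))
cv2.imwrite("pics/s5b.png",np.hstack(q))
E
```

```text
t 7.6 pos [526.2  39.4 181.8] rpy [ 1.7996e+02  7.0000e-02 -1.7740e+02] F [ 1.1 -0.3 -0.2] open 52.5 j [  25.6   12.6  -26.4   -0.   -50.9 -113. ]
shift mm -9.5 235.4 -0.2 spin 0.2
```

View pics/s5.png

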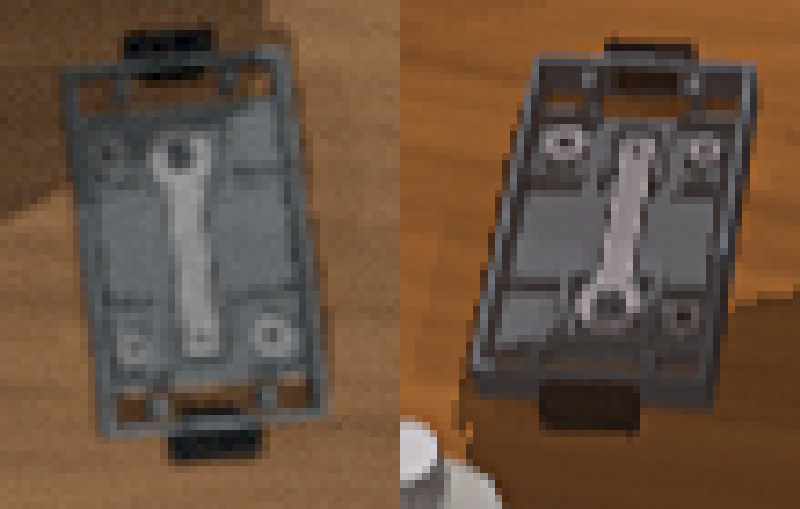

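View pics/s5b.png

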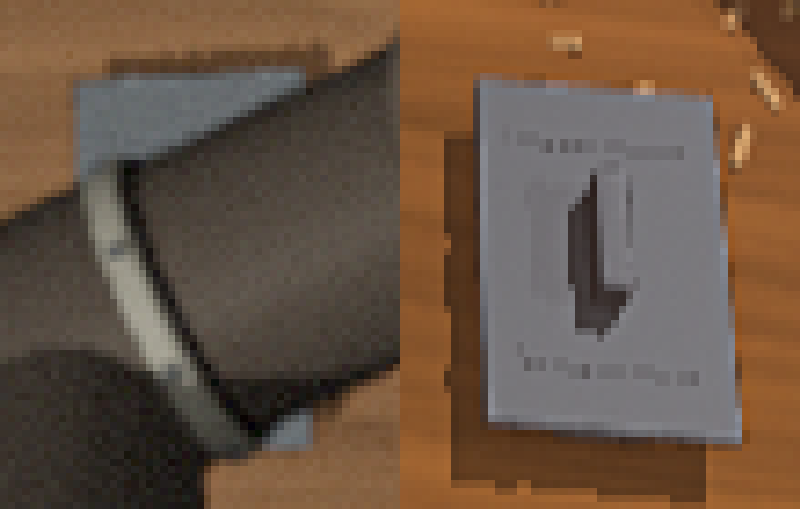

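```bash
python3 - <<'E'
from m import *
T=dict(np.load("top0.npz"));S=dict(np.load("scene5.npz"))
def rep(Q,a,z):
    P=ray(Q,a,z)[:,:2]*1000; print(P.round(1).tolist(),P.mean(0).round(1))
    for i,j in((0,1),(1,2),(2,3),(3,0)):
        d=P[j]-P[i]; print(np.hypot(*d).round(1),((np.degrees(np.arctan2(d[1],d[0]))+45)%90-45).round(1),end=" ; ")
    print()
rep(S,np.array([[78,77],[313,97],[339,435],[90,417]])/7.27-.5+(398,180),.028)
# rib top in scene: bright top face corners
rep(S,np.array([[197,160],[230,163],[231,292],[204,290]])/7.27-.5+(398,180),.049)
g=cv2.cvtColor(T["frame"],cv2.COLOR_RGB2HSV)
m=np.zeros(g.shape[:2],np.uint8); m[185:248,212:258]=((g[...,0]>80)&(g[...,0]<125))[185:248,212:258]
f,W,ce,an,r=blobrect(T,m,.028); print(ce,an%180,r)
o=T["frame"][180:250,207:262,::-1]; cv2.imwrite("pics/cv_top.png",np.hstack([cv2.resize(o,(400,509),interpolation=0),cv2.resize(cv2.merge([f[180:250,207:262]*255]*3),(400,509),interpolation=0)]))
E
```

```text
[[438.3, 217.6], [433.3, 327.5], [614.2, 335.2], [621.6, 227.9]] [526.8 277.1]
109.9 2.6 ; 181.0 2.4 ; 107.5 4.0 ; 183.5 3.2 ; 
[[492.7, 269.1], [492.1, 283.9], [561.4, 284.2], [562.1, 272.4]] [527.1 277.4]
14.8 2.3 ; 69.2 0.2 ; 11.8 3.7 ; 69.5 2.7 ; 
[524.43218092 276.32001293] 2.9964884116426163 (array([525.1, 276.1]), array([181.6, 108.4]), 2.91)
```

View pics/cv_top.png

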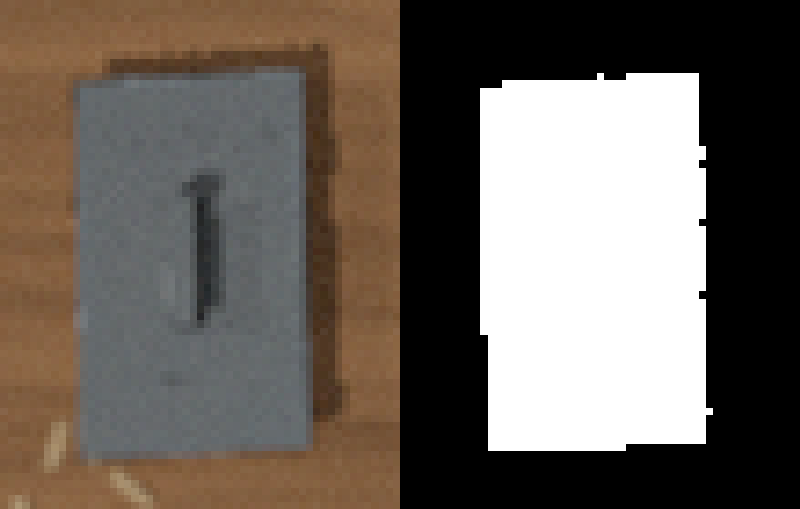

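```bash
python3 go.py 526 276.5 130 -177.1
```

```text
t 7.7 pos [525.8  35.9 181.5] rpy [-1.8000e+02 -2.0000e-02 -1.7753e+02] F [-0.   0.1  0.4] open 52.4 j [  25.2   12.6  -26.5   -0.   -51.  -112.8]
shift mm -10.6 240.4 51.5 spin -0.43
```

play_rows --pt "60 -0.002 0.048 0 -0.4" --pt "60 -0.004 0.096 0 -0.4" --pt "60 -0.006 0.144 0 -0.4" --pt "60 -0.008 0.19 0 -0.4" --pt "60 -0.0106 0.225 0.01 -0.4" --pt "60 -0.0106 0.2404 0.03 -0.4" --pt "60 -0.0106 0.2404 0.05 -0.4" --pt "60 -0.0106 0.2404 0.05 -0.4" --pt "60 -0.0106 0.2404 0.05 -0.4"

```text
clock: 8.6
tool_pos: [0.5274, 0.2738, 0.1315]
orientation: [-179.9, -0.1, -177.4]
force: [-0.4, -0.3, 0.4]
opening: 0.0528
```

```bash
python3 go.py 526 276.5 97 -177.1; python3 - <<'E'
from plant import snapshot
import numpy as np,cv2
q=[]
for n in("top","scene"):
    s=snapshot(n); np.savez(n+"6.npz",**s); f=s["frame"][:,:,::-1]
    c=f[160:260,187:287] if n=="top" else f[160:260,375:475]
    q.append(cv2.resize(c,(400,400),interpolation=0))
cv2.imwrite("pics/s6.png",np.hstack(q))
E
```

```text
t 8.6 pos [527.4 273.8 131.5] rpy [-1.7993e+02 -5.0000e-02 -1.7738e+02] F [-0.4 -0.3  0.4] open 52.8 j [  46.3   21.6  -21.     0.   -47.4 -133.7]
shift mm 1.3 2.8 34.5 spin -0.28
```

View pics/s6.png

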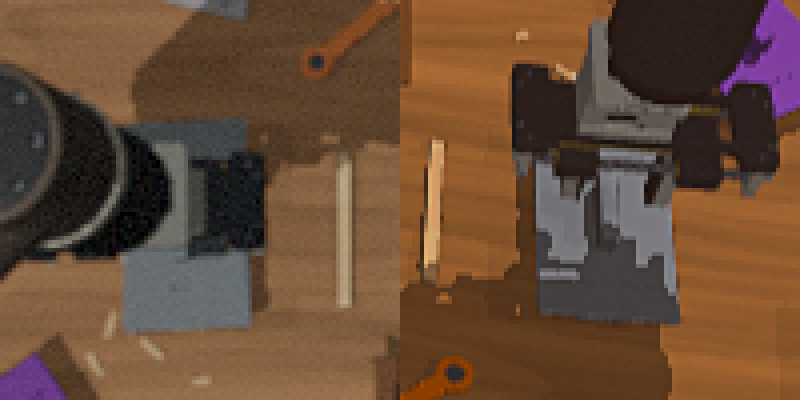

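play_rows --pt "60 0.0013 0.0028 0.015 -0.3" --pt "60 0.0013 0.0028 0.027 -0.3" --pt "60 0.0013 0.0028 0.0345 -0.3" --pt "60 0.0013 0.0028 0.0345 -0.3" --pt "0 0.0013 0.0028 0.0345 -0.3" --pt "0 0.0013 0.0028 0.0345 -0.3" --pt "0 0.0013 0.0028 0.0345 -0.3" --pt "0 0.0013 0.0028 0.0345 -0.3" --pt "0 0.0013 0.0028 0.0345 -0.3" --pt "0 0.0013 0.0028 0.0345 -0.3"

```text
clock: 9.7
tool_pos: [0.5256, 0.2779, 0.0973]
orientation: [180.0, 0.0, -177.0]
force: [1.0, -0.1, 0.3]
opening: 0.0158
```

```bash
python3 go.py 536.5 -265.6 170 -174.7
```

```text
t 9.7 pos [525.6 277.9  97.3] rpy [ 180.    0. -177.] F [ 1.  -0.1  0.3] open 15.8 j [  46.7   24.1  -22.8    0.   -43.1 -133.7]
shift mm 17.5 -543.3 -72.7 spin -2.3
```

play_rows --pt "0 0 0 -0.015 0" --pt "0 0 0 -0.04 0" --pt "0 0 0 -0.065 0" --pt "0 0.001 -0.02 -0.08 0" --pt "0 0.002 -0.055 -0.085 -0.5" --pt "0 0.004 -0.095 -0.085 -1" --pt "0 0.005 -0.135 -0.085 -1.5" --pt "0 0.006 -0.175 -0.085 -2" --pt "0 0.007 -0.215 -0.085 -2.3" --pt "0 0.008 -0.255 -0.085 -2.3"

```text
clock: 10.7
tool_pos: [0.5302, 0.0209, 0.1822]
orientation: [180.0, -0.0, -174.7]
force: [0.9, -0.8, -1.0]
opening: 0.0161
```

```bash
python3 go.py 536.5 -265.6 175 -174.7
```

```text
t 10.7 pos [530.2  20.9 182.2] rpy [ 1.7999e+02 -2.0000e-02 -1.7469e+02] F [ 0.9 -0.8 -1. ] open 16.1 j [  23.4   12.8  -26.    -0.   -51.2 -108.1]
shift mm 20.2 -285.8 7.2 spin 0.01
```

play_rows --pt "0 0.003 -0.04 0 0" --pt "0 0.006 -0.08 0 0" --pt "0 0.009 -0.12 0 0" --pt "0 0.012 -0.16 0 0" --pt "0 0.015 -0.2 0 0" --pt "0 0.018 -0.24 0 0" --pt "0 0.02 -0.27 0 0" --pt "0 0.0202 -0.2858 0.007 0" --pt "0 0.0202 -0.2858 0.007 0" --pt "0 0.0202 -0.2858 0.007 0"

```text
clock: 11.7
tool_pos: [0.5365, -0.2634, 0.1745]
orientation: [180.0, -0.1, -174.8]
force: [0.8, -0.0, -0.2]
opening: 0.0159
```

```bash
python3 go.py 536.5 -265.6 140 -174.7
```

```text
t 11.7 pos [ 536.5 -263.4  174.5] rpy [ 1.7996e+02 -7.0000e-02 -1.7476e+02] F [ 0.8 -0.  -0.2] open 15.9 j [ -7.4  19.1 -18.   -0.  -52.9 -77.3]
shift mm 0.2 -2.1 34.5 spin -0.06
```

play_rows --pt "0 0.0002 -0.0021 0.012 0" --pt "0 0.0002 -0.0021 0.024 0" --pt "0 0.0002 -0.0021 0.0345 0" --pt "0 0.0002 -0.0021 0.0345 0" --pt "0 0.0002 -0.0021 0.0345 0"

```text
clock: 12.2
tool_pos: [0.5371, -0.2654, 0.1402]
orientation: [180.0, -0.1, -174.7]
force: [-0.6, 0.6, -0.9]
opening: 0.0155
```

```bash
python3 go.py 536.5 -265.6 140 -174.7;  python3 - <<'E'
from plant import snapshot
import numpy as np,cv2
q=[]
for n in("top","scene"):
    s=snapshot(n); np.savez(n+"7.npz",**s); f=s["frame"][:,:,::-1]
    c=f[165:255,345:435] if n=="top" else f[150:240,225:315]
    q.append(cv2.resize(c,(400,400),interpolation=0))
cv2.imwrite("pics/s7.png",np.hstack(q))
E
```

```text
t 12.2 pos [ 537.1 -265.4  140.2] rpy [ 1.7999e+02 -6.0000e-02 -1.7466e+02] F [-0.6  0.6 -0.9] open 15.5 j [ -7.6  21.4 -19.9   0.  -48.7 -77.1]
shift mm 0.6 -0.2 0.2 spin 0.04
```

View pics/s7.png

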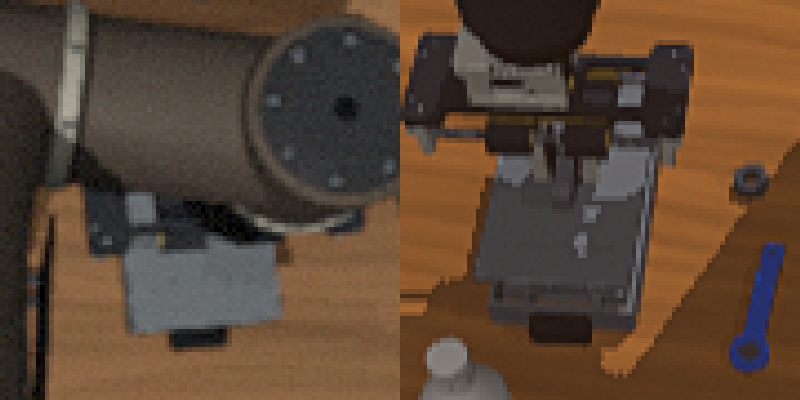

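```bash
python3 - <<'E'
from m import *
S=dict(np.load("scene7.npz"));T=dict(np.load("top7.npz"))
q=[T["frame"][210:250,365:415],S["frame"][180:230,235:290]]
cv2.imwrite("pics/s7c.png",np.hstack([cv2.resize(q[0][:,:,::-1],(400,320),interpolation=0),cv2.resize(q[1][:,:,::-1],(352,320),interpolation=0)]))
E
```

```text
(no output)
```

View pics/s7c.png

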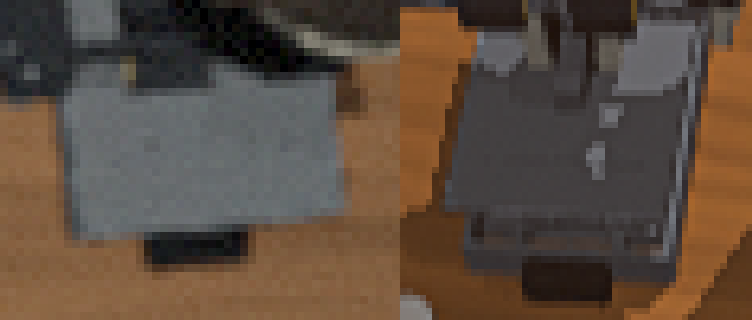

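```bash
python3 - <<'E'
from m import *
S=dict(np.load("scene7.npz"));T=dict(np.load("top7.npz"))
z=.0709
tcp=np.array([537.1,-265.4]); w=np.radians(5.3);R=np.array([[np.cos(w),np.sin(w)],[-np.sin(w),np.cos(w)]])
for Q,a,case in((S,np.array([[43,207],[264,214]])/6.4-.5+(235,180),[538.5,-266]),(T,np.array([[78,239],[345,212]])/8-.5+(365,210),[533.8,-265.1])):
    P=ray(Q,a,z)[:,:2]*1000; d=P[1]-P[0]; print(P.round(1),np.hypot(*d),(np.degrees(np.arctan2(d[1],d[0]))%90).round(1),"rel case",((P-case)@R.T).round(1))
E
```

```text
[[ 636.6 -312.3]
 [ 624.  -202.7]] 110.34726320411025 6.6 rel case [[ 93.4 -55.1]
 [ 91.   55.2]]
[[ 438.2 -214.6]
 [ 449.2 -327.2]] 113.12354941704017 5.6 rel case [[-90.5  59.1]
 [-89.9 -54. ]]
```

play_rows --pt "0 0.0007 0.0007 0.006 0" --pt "0 0.0007 0.0007 0.012 0" --pt "0 0.0007 0.0007 0.016 0" --pt "0 0.0007 0.0007 0.019 0" --pt "0 0.0007 0.0007 0.022 0" --pt "0 0.0007 0.0007 0.024 0" --pt "0 0.0007 0.0007 0.024 0"

```text
clock: 13.0
tool_pos: [0.5363, -0.265, 0.1164]
orientation: [180.0, -0.0, -174.7]
force: [0.1, -0.0, -1.5]
opening: 0.0156
```

```bash
python3 go.py 536.4 -266.2 116 -174.7;  python3 - <<'E'
from plant import snapshot
import numpy as np,cv2
q=[]
for n in("top","scene"):
    s=snapshot(n); np.savez(n+"8.npz",**s); f=s["frame"][:,:,::-1]
    c=f[205:255,365:415] if n=="top" else f[180:235,235:290]
    q.append(cv2.resize(c,(400,400),interpolation=0))
cv2.imwrite("pics/s8.png",np.hstack(q))
E
```

```text
t 13.0 pos [ 536.3 -265.   116.4] rpy [ 1.7999e+02 -3.0000e-02 -1.7470e+02] F [ 0.1 -0.  -1.5] open 15.6 j [ -7.6  23.  -21.3  -0.  -45.7 -77.1]
shift mm 0.0 -1.2 0.4 spin -0.0
```

View pics/s8.png

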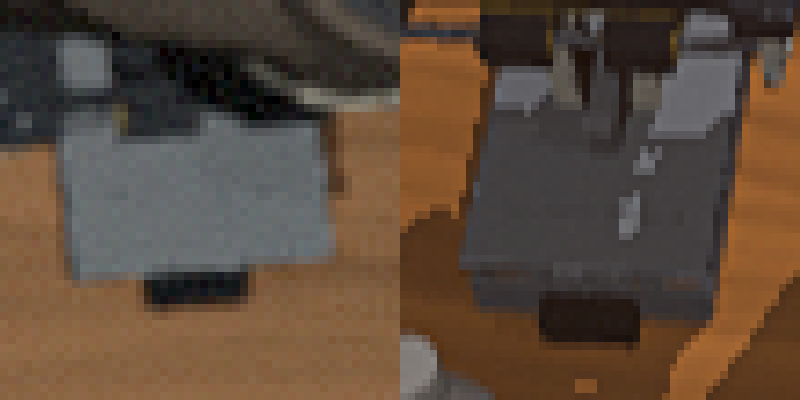

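play_rows --pt "0 0 -0.0008 0.001 0" --pt "0 0 -0.0008 0.003 0" --pt "0 0 -0.0008 0.005 0" --pt "0 0 -0.0008 0.005 0"

```text
clock: 13.5
tool_pos: [0.5355, -0.2659, 0.1113]
orientation: [180.0, -0.1, -174.7]
force: [-4.8, -0.9, 2.6]
opening: 0.0157
```

play_rows --pt "0 0 0 0.001 0" --pt "0 0 0 0.002 0" --pt "0 0 0 0.003 0"

```text
clock: 13.8
tool_pos: [0.5361, -0.2661, 0.109]
orientation: [-180.0, -0.0, -174.7]
force: [-5.2, -0.9, 7.9]
opening: 0.0159
```

```bash
python3 go.py 536.4 -266 100.3 -174.7
```

```text
t 13.8 pos [ 536.1 -266.1  109. ] rpy [-1.7999e+02 -3.0000e-02 -1.7470e+02] F [-5.2 -0.9  7.9] open 15.9 j [ -7.7  23.5 -21.7   0.  -44.8 -77. ]
shift mm -0.3 0.0 8.7 spin -0.0
```

play_rows --pt "0 0.0006 0 0 0" --pt "0 0.0012 0 0 0" --pt "0 0.0012 0 0 0"

```text
clock: 14.1
tool_pos: [0.5357, -0.2661, 0.1092]
orientation: [-180.0, 0.1, -174.7]
force: [-2.6, -0.1, 5.9]
opening: 0.0158
```

```bash
python3 go.py 536.4 -266 100.3 -174.7
```

```text
t 14.1 pos [ 535.7 -266.1  109.2] rpy [-1.7997e+02  6.0000e-02 -1.7469e+02] F [-2.6 -0.1  5.9] open 15.8 j [ -7.7  23.5 -21.8   0.  -44.7 -77. ]
shift mm -0.7 0.0 8.9 spin 0.01
```

Better balanced. I press on straight down.

play_rows --pt "0 0.0005 0 0.001 0" --pt "0 0.0008 0 0.002 0" --pt "0 0.0008 0 0.003 0" --pt "0 0.0008 0 0.004 0" --pt "0 0.0008 0 0.005 0"

```text
clock: 14.6
tool_pos: [0.5338, -0.2662, 0.1039]
orientation: [180.0, -0.1, -174.7]
force: [-6.5, 0.2, 10.2]
opening: 0.0157
```

```bash
python3 go.py 536.4 -266 100.3 -174.7
```

```text
t 14.6 pos [ 533.8 -266.2  103.9] rpy [ 1.8000e+02 -7.0000e-02 -1.7471e+02] F [-6.5  0.2 10.2] open 15.7 j [ -7.7  23.8 -22.1   0.  -44.2 -77. ]
shift mm -2.6 -0.0 3.6 spin -0.01
```

play_rows --pt "0 0 0 0.001 0" --pt "0 0 0 0.002 0" --pt "0 0 0 0.003 0" --pt "0 0 0 0.0035 0" --pt "0 0 0 0.0035 0"

```text
clock: 15.1
tool_pos: [0.5347, -0.266, 0.1001]
orientation: [-180.0, 0.0, -174.7]
force: [-2.5, 0.0, 1.6]
opening: 0.0153
```

```bash
python3 go.py 536.4 -266 100.3 -174.7;  python3 - <<'E'
from plant import snapshot
import numpy as np,cv2
q=[]
for n in("top","scene"):
    s=snapshot(n); np.savez(n+"9.npz",**s); f=s["frame"][:,:,::-1]
    c=f[205:255,365:415] if n=="top" else f[180:235,235:290]
    q.append(cv2.resize(c,(400,400),interpolation=0))
cv2.imwrite("pics/s9.png",np.hstack(q))
E
```

```text
t 15.1 pos [ 534.7 -266.   100.1] rpy [-1.800e+02  1.000e-02 -1.747e+02] F [-2.5  0.   1.6] open 15.3 j [ -7.7  24.1 -22.3  -0.  -43.6 -77. ]
shift mm -1.7 -0.2 -0.2 spin 0.0
```

View pics/s9.png

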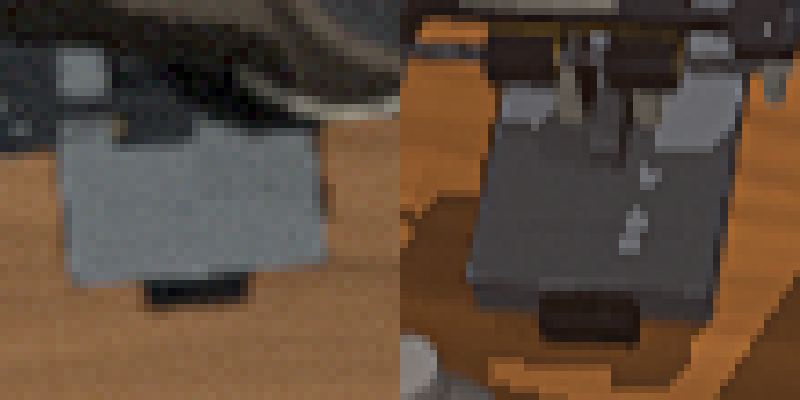

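The force dropped from 10 to 1.6 N at the expected height, and the panel is down by the rim. I now build up a firm hold.

play_rows --pt "0 0 0 0.001 0" --pt "0 0 0 0.002 0" --pt "0 0 0 0.003 0" --pt "0 0 0 0.003 0"

```text
clock: 15.6
tool_pos: [0.5349, -0.266, 0.0999]
orientation: [-180.0, 0.1, -174.6]
force: [-9.3, 5.4, 25.6]
opening: 0.0161
```

```bash
python3 go.py 536.4 -266 100.3 -174.7
```

```text
t 15.6 pos [ 534.9 -266.    99.9] rpy [-1.7995e+02  8.0000e-02 -1.7465e+02] F [-9.3  5.4 25.6] open 16.1 j [ -7.7  24.1 -22.3   0.  -43.5 -77. ]
shift mm -1.5 -0.2 -0.4 spin 0.05
```

play_rows --pt "0 0 0 0 0" --pt "0 0 0 0 0" --pt "0 0 0 0 0"

```text
clock: 15.9
tool_pos: [0.5348, -0.266, 0.0999]
orientation: [-180.0, 0.1, -174.7]
force: [-8.8, 5.7, 25.0]
opening: 0.0158
```

```bash
python3 go.py 536.4 -266 100.3 -174.7;  python3 - <<'E'
from plant import snapshot
from m import *
w=np.radians(5.3)
for n in("top","scene"):
    s=snapshot(n); np.savez(n+"10.npz",**s); cv2.imwrite(f"pics/{n}10.png",s["frame"][:,:,::-1]); C=cloud(s)
    X=(C[...,0]-.5355)*np.cos(w)+(C[...,1]+.266)*np.sin(w); Y=-(C[...,0]-.5355)*np.sin(w)+(C[...,1]+.266)*np.cos(w)
    for lo in range(-85,85,17):
        m=(X>lo/1e3)&(X<(lo+17)/1e3)&(abs(Y)<.045)&(C[...,2]<.045)&(C[...,2]>.015)&(s["z_map"]>0)
        if m.sum()>8: print(n,lo,m.sum(),round(1000*np.median(C[...,2][m]),1))
    for lo in range(-50,50,20):
        m=(X>.045)&(X<.085)&(Y>lo/1e3)&(Y<(lo+20)/1e3)&(C[...,2]<.045)&(C[...,2]>.015)
        if m.sum()>8: print(n,"Y",lo,m.sum(),round(1000*np.median(C[...,2][m]),1))
E
```

```text
t 15.9 pos [ 534.8 -266.    99.9] rpy [-1.7995e+02  8.0000e-02 -1.7465e+02] F [-8.8  5.7 25. ] open 15.8 j [ -7.7  24.1 -22.3   0.  -43.5 -77. ]
shift mm -1.6 -0.2 -0.4 spin 0.05
top -85 125 30.5
top -68 124 31.5
top -51 105 30.6
top -17 14 30.8
scene -85 16 30.5
scene -51 20 31.1
scene -17 37 31.7
scene 0 80 32.2
scene 17 94 31.4
scene 34 117 31.3
scene 51 120 31.7
scene 68 117 31.4
scene Y -50 61 31.5
scene Y -30 62 31.2
scene Y -10 60 31.2
scene Y 10 60 31.7
scene Y 30 59 31.7
```

View pics/scene10.png

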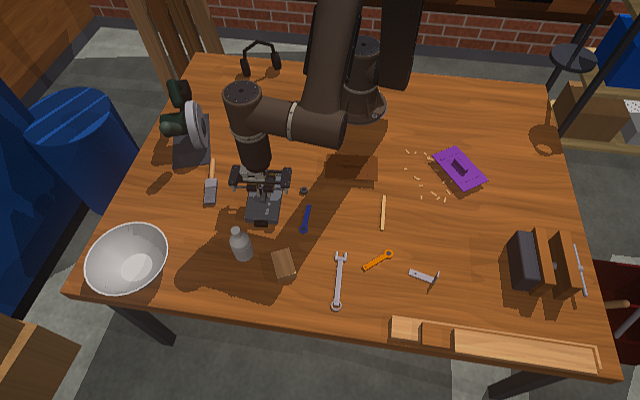

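The panel top is level at about 31 mm at both ends, as expected when home. It is held at 25 N and the bystanders look unmoved. I hand in.

```bash
python3 -c "
from plant import close_job
print(close_job())"
```

```text
the job is handed in; nothing more can be done
None
```

The spanner is in its compartment and the cover is on the case, fully home. I handed the job in while still pressing down at about 25 N; it took about 16 s.

- **Spanner:** I gripped the silver spanner across its shaft, laid it flat with the head in the wide pocket, and released it. Both cameras then showed the head in the pocket and the tail in the channel.
- **Cover:** I took the grey cover by its rib and pressed it straight down. The push rose to about 10 N, then fell to 1.6 N at home height.
- **Last checks:** The panel top read 30.5–31.7 mm at both ends, where 31 mm is home, apart from 32.2 mm in one patch near the middle. The force held steady over a further 0.3 s. In the final scene picture, the other things on the bench looked unmoved.
- **Disagreements:** The two cameras differed by 3–5 mm in x, so I used averages and same-camera comparisons. At the end, sideways forces of about 9 N in x and 6 N in y remained.
- **Not confirmed:** I had no direct reading of the catches and did no lift test. That both snapped is inferred from the force drop and the level, fully home panel.

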